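# Open the sample case window to the mark

## Robot

A 6-joint arm with a two-finger parallel gripper is mounted at the origin on the work surface. World frame = base frame: x ahead of the robot, y to its left, z up, the work surface at z = 0. Lengths are in m, angles in degrees, forces in N, time in s.
With the tool pointing down it reaches from about 0.375 to 0.9 m from the base axis. Payload 3.1 kg.
Tool frame: the origin (TCP) lies at the very end of the fingers, on their centre line; the grasp point (between the pads) lies bot.grip_point_offset behind it (bot.grip_point_offset is the distance from the TCP to the grasp point, in m); z points along the fingers, y is the line along which they close (so a half turn about z gives the same grasp; the last joint's range is limited). The gripper opens to 87 mm and grips with 3 to 60 N. Pads are 19 mm wide; open, the fingers measure 117 mm over their backs; the gripper's body (75 mm by 190 mm) begins 51 mm behind the grasp point.
Start: joints at [58.241, 30.224, 82.088, -0, 67.689, -10.227], TCP at [0.229, 0.581, 0.223] pointing down, gripper open.
Joint ranges: [-176.69, 176.69], [-43.24, 126.21], [12.49, 139.97], [-82, 262], [0, 151.66], [-163.58, 163.58]. Speed limits (degrees/s): [159.86, 159.86, 180, 180, 180, 180].

## Interface

Orientations are given as a 3x3 rotation matrix whose columns are the frame's x, y, z axes.
In Python, from rig import bot, viewer, ticket gives the robot as it stands.
- The arm moves only by the tool servo_tool, never from a script. Its argument "targets" is a list of rows, each an object with "offset": the shift along the tool's x, y, z in m, a list of three; "dr": the turn, a rotation vector about the tool's x, y, z in degrees, a list of three. In form: [{"offset": [x, y, z], "dr": [ax, ay, az]}, ...]. A call has 1 to 20 rows; each row is the pose to reach, as a shift and turn from the pose commanded when the call began, along the tool's axes at that moment; what a row does not reach only later rows make up. A row lasts 1/12 s, in which the tool goes at most 41.7 mm and 7.16 degrees, less where a joint would pass 70% of its speed; a pose out of reach is approached as far as the arm can. A call with a gripper value outside its range is refused whole. "gripper" is the gripper command: -1 is fully open, 1 is shut, values between are in proportion, set as the call begins (left out, the last holds). The fingers move at their own pace and stop on an object; the grip force is fixed at half the most. Time passes only in rows, so rows that repeat a pose let the fingers close. It gives the time, the measured TCP pose, the force, the opening and the grip force at its end, in the units of the state.
- bot.read_state(): the state, without advancing time (a new reading comes with each control period).
- viewer.capture(name): name is "scene" or "top" or "wrist"; returns a dict with "color" (384x512x3 uint8, red, green, blue), "camera_matrix" (3x3 intrinsics, pixels), "R" (3x3) and "t" (3): a world point X has camera coordinates R X + t. Camera axes: x right, y down, z forward; pixel columns grow to the right and rows downward; lengths in m; the calibration is good to about 2 mm. A picture is of the moment at which its call begins. There is no depth.
- ticket.hand_in(): hands the job in; it is judged then, once.
The state is a dict: "time_s": time; "joint_positions": joint angles; "qvel": joint speeds; "tau": joint torques, N m; "position": TCP position; "tcp_rot": TCP orientation; "force": force on the tool from outside, world axes, zero at the start; "moment": the same for the moment, N m; "opening": opening from 0.0 (shut) to 1.0 (fully open); "grasp_force": force on a finger pad.
Only numpy, scipy, OpenCV 4.12 (cv2) and the standard library are available. Lean on these libraries where they do the work, as an engineer would, in place of code of your own. Each camera call takes 0.05 s, during which the arm holds its last target. There are 200 camera calls.

## Task

Gently push the sloping window of the coffee sample case upward with the fingertips beneath its black lip, until the lip is level with the two red markers on the side rails, then let go and leave it there. Do not grip the lip, and leave the markers, bowl, jar, spoon pot and coffee bag where they are.

Things in the scene. Friction and masses are not known exactly. Their poses are not given: they have to be found in the camera images.
- case: White and aluminium sample case fixed to the table, 360 mm wide, 378 mm high. Origin: on the table under the middle of its front edge; x points into the case, away from the robot, z up. The window plane leans back 40 deg from vertical, rising along (0.643, 0, 0.766) of this frame from 50 mm above the origin. A white apron fills it below the window; side rails 330 mm apart stand 24 mm proud.
- sash (a joint): Height of the sliding window along its slope, m: 0 fully down, 0.16 at the top stop. Counterweighted: it stays where it is left and takes about 2 to 7 N along the slope to move up. It starts 0 to 30 mm up.
- lip: Black bar along the window's lower edge, 270 mm long, 12 mm thick, 36 mm out from the window plane. Origin: in that plane, mid-length, mid-thickness. z: up the slope (sliding direction), y: along the lip, x: square into the case. Outer edge at x -36 mm, flat underside at z -6 mm. Below it, in front of the apron (face at x -3 mm), 64 mm of slope is free for fingers. Moves with joint sash.
- brow: Slanting blue cover on top of the lip, running from the lip's outer edge up to the glass 55 mm higher, 270 mm long, fixed to the lip; it leaves no edge to pinch. Same origin and axes as the lip.
- mark: Two red markers, one on each side rail beside the lip's ends (163 mm either side of the middle), 12 mm high along the slope like the lip; their height changes from start to start. Clamped tightly; must not be shifted. Origin: midway between them, in the window plane; axes as the lip's. At the mark the origins of lip and mark coincide and the markers continue the line of the lip.
- bowl: Loose white cupping bowl, 90 mm across, 55 mm high, in front of the case to one side. Origin: centre of its underside.
- jar: Loose amber sample jar with steel cap, 64 mm across, 85 mm high, in front of the case to the other side. Origin: centre of its underside.
- spoon_pot: Loose perforated steel pot of cupping spoons, 84 mm across, 185 mm high with the spoons, beside the case. Origin: centre of its underside.
- bag: Loose gold coffee bag standing upright beside the case, 70 x 100 mm, 190 mm high. Origin: centre of its underside.
There are look-alikes about, which are no part of the job. Leave any pink look-alike of the spoon_pot alone.

How it is judged (in metres and radians):
On the way:
1. the fingers push the lip up by more than 15 mm (contact force between the fingers and lip above 0.5 N and distance of lip from where it was at the start of the episode above 0.015 m), for 0.1 s.
At the end, for the whole second after the job is handed in: The lip is level with the red markers within 8 mm along the slope and the window is at rest, released; bowl, jar, spoon pot and bag stand upright within 20 mm of where they were (z of lip in the frame of mark between -0.008 and 0.008 m and velocity of joint sash between -0.005 and 0.005 m/s and distance of each of bowl, jar, spoon_pot, bag from where it was at the start of the episode below 0.02 m and angle between each of bowl, jar, spoon_pot, bag's own z axis and vertical below 0.2 rad); the robot touches nothing.
It fails at once if the red markers are shifted (distance of mark from where it was at the start of the episode above 0.004 m).
It fails at once if the lip is gripped: fingers press its underside and its cover together (contact force between the fingers and lip above 2 N and contact force between the fingers and brow above 2 N).
It fails at once if the window is slammed (faster than 0.5 m/s) (velocity of joint sash above 0.5 m/s).
It fails at once if the lip is pushed roughly (over 40 N) (contact force between the fingers and lip above 40 N).
It fails at once if a bystander is lifted, shoved or knocked over (distance of any of bowl, jar, spoon_pot, bag from where it was at the start of the episode above 0.03 m or height (world z) of any of bowl, jar, spoon_pot, bag above 0.015 m or angle between any of bowl, jar, spoon_pot, bag's own z axis and vertical above 0.5 rad).
It also fails if it takes over 42 s, if anything falls off the work surface, if the arm or the gripper's body presses on something with over 40 N, if the wrist force passes 120 N, or if a joint passes its speed limit or range.

## Working session

There is one attempt and no reset: what is moved stays moved. The work goes in short steps, Python scripts to look and compute and a tool call to move; the robot and the scene stay as the last step left them, time stands still between calls to the robot, and variables do not carry over. Pictures are saved under pics/ and viewed, at most 10 in all, crops included, and the job is handed in when it is done.

Besides the shell and the picture viewer there is one more tool, called after "Emit:" by a JSON object that holds its "method" and its "body", one argument or row to a line. servo_tool: Moves the arm, as the interface text tells. Its arguments: {"type":"object","properties":{"targets":{"type":"array"},"gripper":{"type":"number"}},"required":["targets"]}

```bash
mkdir -p pics; python3 - <<'E'
from rig import bot,viewer
import cv2,numpy as np,pickle
d={}
for n in("scene","top","wrist"):
    c=viewer.capture(n);d[n]=c;cv2.imwrite(f"pics/a_{n}.png",c["color"][:,:,::-1])
    print(n,np.round(c["camera_matrix"],1).tolist(),np.round(c["R"],3).tolist(),np.round(c["t"],3))
pickle.dump(d,open("a.pkl","wb"))
s=bot.read_state();print(s,bot.grip_point_offset)
E
```

```text
scene [[468.5, 0.0, 253.1], [0.0, 468.5, 193.2], [0.0, 0.0, 1.0]] [[0.313, -0.95, -0.004], [-0.703, -0.229, -0.673], [0.638, 0.213, -0.74]] [-0.157  0.497  0.808]
top [[411.9, 0.0, 253.2], [0.0, 411.9, 190.6], [0.0, 0.0, 1.0]] [[-0.009, -1.0, 0.001], [-0.992, 0.009, -0.127], [0.127, -0.002, -0.992]] [0.033 0.615 0.962]
wrist [[282.0, 0.0, 245.8], [0.0, 282.0, 192.9], [0.0, 0.0, 1.0]] [[0.366, 0.93, -0.001], [0.896, -0.353, 0.269], [0.25, -0.1, -0.963]] [-0.623 -0.033  0.39 ]
{'time_s': 0.15, 'joint_positions': array([ 5.82429249e+01,  3.02671149e+01,  8.21378759e+01, -3.85272940e-04,
        6.76893404e+01, -1.02274881e+01]), 'qvel': array([ 0.07613446, -0.08711495, -0.22538715,  0.01530302, -0.01905313,
        0.09691006]), 'tau': array([-7.32847775e-05, -4.40429091e+01, -1.76841491e+01,  6.32850523e-02,
        5.52795036e-02, -1.05796446e-04]), 'position': array([0.22904811, 0.58093063, 0.22180146]), 'tcp_rot': array([[-9.30229001e-01,  3.66978560e-01, -8.61236140e-04],
       [ 3.66979459e-01,  9.30227987e-01, -1.40317773e-03],
       [ 2.86209818e-04, -1.62133259e-03, -9.99998645e-01]]), 'force': array([-0.26952435,  0.29253408, -0.31286308]), 'moment': array([ 0.01148741, -0.05053775, -0.00153014]), 'grasp_force': 0.0, 'opening': 1.0023764193221592} 0.0187
```

View pics/a_scene.png

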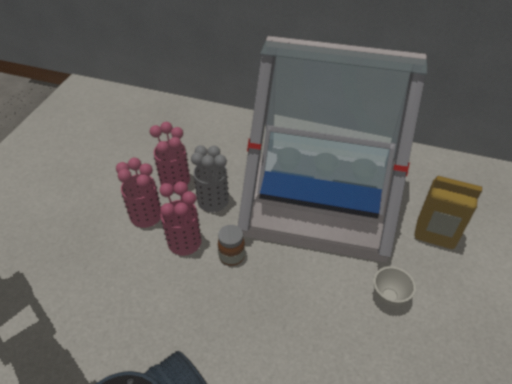

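View pics/a_top.png

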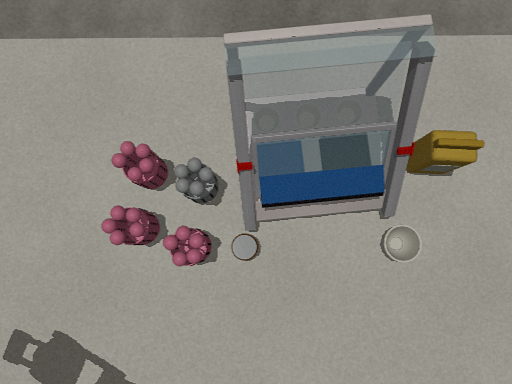

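The scene view shows the jar at (231,245), the bowl at (394,288), the real grey pot at (211,180) and the bag at (445,212). The red markers are at (254,147) and (401,168), and the blue brow spans (262..383, 175..212). The top view shows the markers at (245,167) and (405,151), with the brow's lower edge running from (261,199) to (384,192).

```bash
cat > h.py <<'E'
import cv2,numpy as np,pickle
def P(c): return c["camera_matrix"]@np.c_[c["R"],c["t"]]
def tri(a,b,pa,pb):
    X=cv2.triangulatePoints(P(a),P(b),np.array(pa,float).reshape(2,1),np.array(pb,float).reshape(2,1))[:,0];X=X[:3]/X[3]
    e=[]
    for c,p in((a,pa),(b,pb)):
        q=P(c)@np.r_[X,1];e.append(np.linalg.norm(q[:2]/q[2]-p))
    return X,max(e)
def ray(c,p,z):
    o=-c["R"].T@c["t"];d=c["R"].T@np.linalg.inv(c["camera_matrix"])@np.r_[p,1.];return o+d*(z-o[2])/d[2]
def reds(c):
    h=cv2.cvtColor(c["color"],cv2.COLOR_RGB2HSV)
    m=(((h[...,0]<5)|(h[...,0]>175))&(h[...,1]>190)&(h[...,2]>100)).astype(np.uint8)
    n,l,s,ce=cv2.connectedComponentsWithStats(m)
    k=sorted([i for i in range(1,n) if s[i,4]>15],key=lambda i:ce[i][0]); return [(ce[i],s[i].tolist()) for i in k],l,k
def blue(c):
    h=cv2.cvtColor(c["color"],cv2.COLOR_RGB2HSV)
    m=((abs(h[...,0].astype(int)-110)<15)&(h[...,1]>200)&(h[...,2]>60)).astype(np.uint8)
    m=cv2.morphologyEx(m,cv2.MORPH_OPEN,np.ones((3,3)))
    n,l,s,_=cv2.connectedComponentsWithStats(m);i=1+s[1:,4].argmax();m=(l==i).astype(np.uint8)
    q=cv2.findContours(m,0,1)[0][0];q=cv2.convexHull(q)
    for e in np.arange(1,15,.5):
        a=cv2.approxPolyDP(q,e,True)
        if len(a)<=4:break
    return a[:,0],s[i].tolist()
E
python3 - <<'E'
from h import *
d=pickle.load(open("a.pkl","rb"))
for n in("scene","top"):
    r,_,_=reds(d[n]);print(n,[(np.round(x,1).tolist(),s) for x,s in r]);print(blue(d[n]))
    h=cv2.cvtColor(d[n]["color"],cv2.COLOR_RGB2HSV)
    for p in ([(254,147),(320,192),(320,206),(320,209)] if n=="scene" else [(245,167),(320,188),(290,155),(320,200)]): print(p,h[p[1],p[0]])
s=[cv2.resize(d["scene"]["color"][120:270,230:420],None,fx=4,fy=4)[:,:,::-1]]
cv2.imwrite("pics/b_s.png",s[0]);cv2.imwrite("pics/b_t.png",cv2.resize(d["top"]["color"][120:260,225:425],None,fx=4,fy=4)[:,:,::-1])
E
```

```text
scene []Traceback (most recent call last):
  File "<stdin>", line 4, in <module>
  File "h.py", line 20, in blue
    n,l,s,_=cv2.connectedComponentsWithStats(m);i=1+s[1:,4].argmax();m=(l==i).astype(np.uint8)
                                                    ~~~~~~~~~~~~~~^^
ValueError: attempt to get argmax of an empty sequence
```

```bash
python3 - <<'E'
from h import *
d=pickle.load(open("a.pkl","rb"))
for n in("scene","top"):
    h=cv2.cvtColor(d[n]["color"],cv2.COLOR_RGB2HSV)
    for p in ([(254,147),(401,168),(320,192),(320,206),(320,209)] if n=="scene" else [(245,167),(405,151),(320,188),(290,155),(320,200)]): print(p,h[p[1],p[0]])
cv2.imwrite("pics/b_s.png",cv2.resize(d["scene"]["color"][120:270,230:420],None,fx=4,fy=4)[:,:,::-1]);cv2.imwrite("pics/b_t.png",cv2.resize(d["top"]["color"][120:260,225:425],None,fx=4,fy=4)[:,:,::-1])
E
```

```text
(254, 147) [  1 169 118]
(401, 168) [  1 181 121]
(320, 192) [107 164 106]
(320, 206) [120  28  36]
(320, 209) [10 10 76]
(245, 167) [  1 241 127]
(405, 151) [  1 255 124]
(320, 188) [106 194 108]
(290, 155) [103 103 102]
(320, 200) [ 0 55 14]
```

View pics/b_s.png

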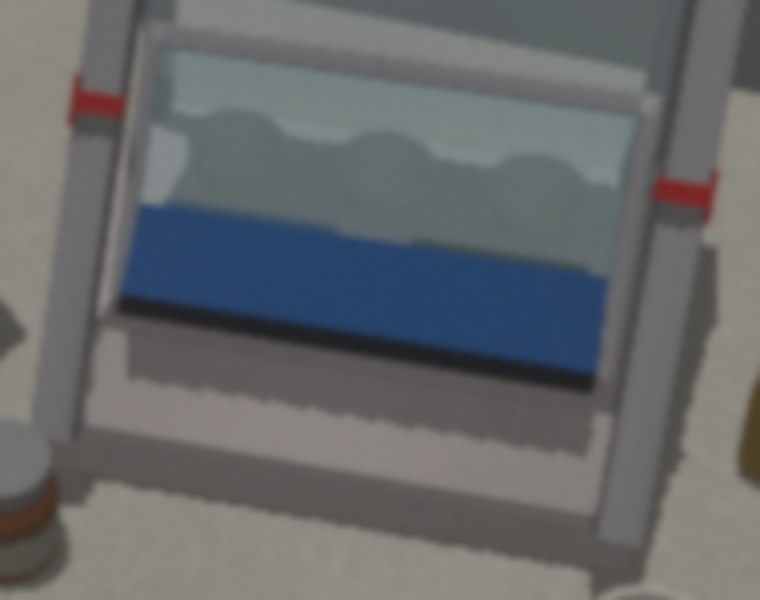

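View pics/b_t.png

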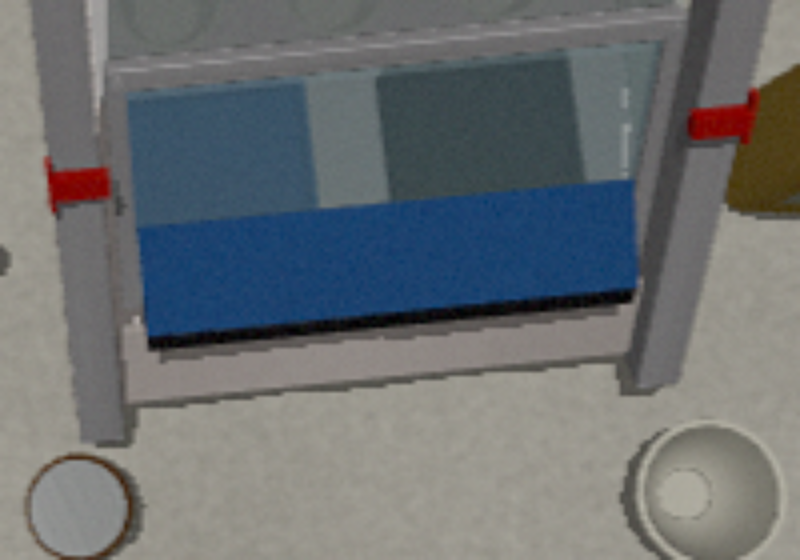

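The crops show the brow/lip edge and the markers' inner edges clearly, so I can triangulate those corners.

```bash
cat > m.py <<'E'
from h import *
d=pickle.load(open("a.pkl","rb"));S,T=d["scene"],d["top"]
f=lambda p,o:(np.array(p)+.5)/4-.5+np.array(o)
pts={"lipL":((118,298),(148,337)),"lipR":((594,376),(636,292)),"botL":((118,312),(150,349)),"botR":((593,391),(632,301)),"browL":((138,205),(136,228)),"browR":((607,275),(632,180)),
"mL":((124,106),(109,183)),"mR":((655,191),(689,124)),"railL":((33,437),(82,442)),"railRin":((600,543),(635,391))}
X={}
for k,(a,b) in pts.items():
    X[k],e=tri(S,T,f(a,(230,120)),f(b,(225,120)));print(k,np.round(X[k],4),"err px",round(e,2))
y=X["mL"]-X["mR"]+X["lipL"]-X["lipR"]+X["browL"]-X["browR"]; y[2]=0;y/=np.linalg.norm(y)
xc=np.array([y[1],-y[0],0]);u=.643*xc+np.r_[0,0,.766];n=.766*xc-np.r_[0,0,.643]
print("yaw",np.degrees(np.arctan2(xc[1],xc[0])))
for k in X: print(k,"n,y,u",np.round([X[k]@n,X[k]@y,X[k]@u],4))
for a,b in(("lipL","lipR"),("mL","mR"),("browL","browR")):print(a,np.linalg.norm(X[a]-X[b]))
h=cv2.cvtColor
for n_,c,z in(("jar",(244.5,247),.085),("bowl",(402,244),.055)):print(n_,ray(T,c,z))
E
python3 m.py
```

```text
lipL [0.5736 0.009  0.133 ] err px 0.04
lipR [ 0.5956 -0.2586  0.1375] err px 0.17
botL [0.5676 0.0074 0.1278] err px 0.25
botR [ 0.5919 -0.2596  0.129 ] err px 0.52
browL [0.6311 0.0152 0.1519] err px 0.05
browR [ 0.6543 -0.2535  0.1573] err px 0.34
mL [0.6442 0.029  0.2147] err px 0.34
mR [ 0.6729 -0.2667  0.2101] err px 0.24
railL [0.5197 0.0454 0.0546] err px 0.76
railRin [ 0.547  -0.2834  0.0549] err px 0.93
yaw 5.083049927012598
lipL n,y,u [ 0.3527 -0.0419  0.4698]
lipR n,y,u [ 0.3484 -0.3104  0.4721]
botL n,y,u [ 0.3514 -0.0429  0.4618]
botR n,y,u [ 0.3511 -0.3111  0.4631]
browL n,y,u [ 0.3848 -0.0408  0.5214]
browR n,y,u [ 0.3809 -0.3104  0.5251]
mL n,y,u [ 0.3554 -0.0282  0.5787]
mR n,y,u [ 0.3602 -0.3253  0.5768]
railL n,y,u [ 0.3645 -0.0008  0.3772]
railRin n,y,u [ 0.3628 -0.3307  0.3763]
lipL 0.26854617291203703
mL 0.2971344624668759
browL 0.2697258776484821
jar [0.47977679 0.04818248 0.085     ]
bowl [ 0.48318852 -0.32204591  0.055     ]
```

```bash
cat > g.py <<'E'
import sys,numpy as np
from scipy.spatial.transform import Rotation as Ro
from rig import bot
a=np.radians(5.08);xc=np.array([np.cos(a),np.sin(a),0]);y=np.array([-xc[1],xc[0],0]);u=.643*xc+np.r_[0,0,.766];n=.766*xc-np.r_[0,0,.643]
Rn=np.c_[-u,y,n];Rn/=np.linalg.norm(Rn,axis=0)
def go(p,R):
    s=bot.read_state();R0=np.array(s["tcp_rot"]);p=np.array(p)
    print("t",s["time_s"],"offset",np.round(R0.T@(p-s["position"]),4),"dr",np.round(Ro.from_matrix(R0.T@R).as_rotvec(degrees=True),2))
def pose(N,U,Y=-.176): return N*n+U*u+Y*y
def where():
    s=bot.read_state();p=s["position"];print("n,y,u",np.round([p@n,p@y,p@u],4),"world",np.round(p,4),"q",np.round(s["joint_positions"],1),"F(n,y,u)",np.round([s["force"]@n,s["force"]@y,s["force"]@u],2))
down=np.c_[-xc,y,[0,0,-1]]
E
python3 -c "
from g import *
go([.42,.25,.36],down)"
```

```text
t 0.15 offset [-0.299  -0.238  -0.1379] dr [ -0.09  -0.04 -26.61]
```

Emit:
{"method": "servo_tool", "body": {
  "targets": [
    {"offset": [-0.03,-0.024,-0.03],"dr": [0,0,-2]},
    {"offset": [-0.06,-0.048,-0.05],"dr": [0,0,-5]},
    {"offset": [-0.09,-0.072,-0.07],"dr": [0,0,-8]},
    {"offset": [-0.12,-0.096,-0.09],"dr": [0,0,-11]},
    {"offset": [-0.15,-0.12,-0.11],"dr": [0,0,-14]},
    {"offset": [-0.18,-0.144,-0.13],"dr": [0,0,-17]},
    {"offset": [-0.21,-0.168,-0.138],"dr": [0,0,-20]},
    {"offset": [-0.24,-0.19,-0.138],"dr": [0,0,-23]},
    {"offset": [-0.27,-0.215,-0.138],"dr": [0,0,-26]},
    {"offset": [-0.299,-0.238,-0.138],"dr": [0,0,-26.6]},
    {"offset": [-0.299,-0.238,-0.138],"dr": [0,0,-26.6]}
  ]
}}

```text
time_s: 1.07
position: [0.4239, 0.2444, 0.3606]
tcp_rot: [[-0.997, -0.081, 0.003], [-0.081, 0.997, -0.004], [-0.002, -0.004, -1.0]]
force: [0.1, 0.2, -0.8]
opening: 0.998
grasp_force: 0.0
```

```bash
python3 -c "
from g import *
where()
p=pose(.25,.43);print(p);go(p+[-.04,0,.1],Rn)"
```

```text
n,y,u [0.1081 0.2059 0.5616] world [0.4239 0.2444 0.3606] q [ 17.   11.1  89.7  -0.3  79.2 -77.6] F(n,y,u) [ 0.58  0.2  -0.53]
[ 0.48173595 -0.13386975  0.16863   ]
t 1.0667 offset [ 0.0129 -0.3781  0.0934] dr [ -0.41 -49.86  -0.32]
```

Emit:
{"method": "servo_tool", "body": {
  "targets": [
    {"offset": [0.001,-0.035,0],"dr": [0,-4,0]},
    {"offset": [0.003,-0.07,0],"dr": [0,-8,0]},
    {"offset": [0.004,-0.105,0],"dr": [0,-12,0]},
    {"offset": [0.005,-0.14,0.01],"dr": [0,-16,0]},
    {"offset": [0.006,-0.175,0.02],"dr": [0,-20,0]},
    {"offset": [0.008,-0.21,0.03],"dr": [0,-25,0]},
    {"offset": [0.009,-0.245,0.04],"dr": [0,-30,0]},
    {"offset": [0.01,-0.28,0.055],"dr": [0,-35,0]},
    {"offset": [0.011,-0.31,0.07],"dr": [0,-40,0]},
    {"offset": [0.012,-0.34,0.08],"dr": [-0.2,-44,-0.1]},
    {"offset": [0.013,-0.365,0.09],"dr": [-0.3,-47,-0.2]},
    {"offset": [0.013,-0.378,0.0934],"dr": [-0.4,-49.9,-0.3]},
    {"offset": [0.013,-0.378,0.0934],"dr": [-0.4,-49.9,-0.3]}
  ]
}}

```text
time_s: 2.15
position: [0.4738, -0.0346, 0.3686]
tcp_rot: [[-0.695, -0.05, 0.717], [-0.035, 0.999, 0.037], [-0.718, 0.001, -0.696]]
force: [-0.3, -0.2, -0.3]
opening: 0.996
grasp_force: 0.0
```

```bash
python3 -c "
from g import *
where()
go(pose(.25,.43),Rn)"
```

```text
n,y,u [ 0.1221 -0.0764  0.5838] world [ 0.4738 -0.0346  0.3686] q [ -35.6   -6.4  123.    50.4   35.5 -163.5] F(n,y,u) [-0.03 -0.13 -0.45]
t 2.15 offset [ 0.1415 -0.0997  0.1412] dr [-1.59 -4.06 -1.5 ]
```

Emit:
{"method": "servo_tool", "body": {
  "targets": [
    {"offset": [0,0,0],"dr": [0,0,7]},
    {"offset": [0,0,0],"dr": [0,0,14]},
    {"offset": [0,0,0],"dr": [0,0,21]},
    {"offset": [0,0,0],"dr": [0,0,28]},
    {"offset": [0,0,0],"dr": [0,0,35]},
    {"offset": [0,0,0],"dr": [0,0,42]},
    {"offset": [0,0,0],"dr": [0,0,49]},
    {"offset": [0,0,0],"dr": [0,0,56]},
    {"offset": [0,0,0],"dr": [0,0,63]},
    {"offset": [0,0,0],"dr": [0,0,70]},
    {"offset": [0,0,0],"dr": [0,0,77]},
    {"offset": [0,0,0],"dr": [0,0,84]},
    {"offset": [0,0,0],"dr": [0,0,90]}
  ]
}}

```text
time_s: 3.23
position: [0.4738, -0.0331, 0.3687]
tcp_rot: [[-0.052, 0.695, 0.717], [0.999, 0.034, 0.039], [0.003, 0.718, -0.696]]
force: [-0.3, -0.3, 0.8]
opening: 1.002
grasp_force: 0.0
```

```bash
sed -i 's/^Rn=.*/Rn=np.c_[u,-y,n];Rn\/=np.linalg.norm(Rn,axis=0)/' g.py; python3 -c "
from g import *
where()
go(pose(.20,.46),Rn)"
```

```text
n,y,u [ 0.1222 -0.0749  0.584 ] world [ 0.4738 -0.0331  0.3687] q [-35.4  -6.4 123.   50.3  35.6 -73.2] F(n,y,u) [-0.79 -0.26  0.4 ]
t 3.2333 offset [-0.1022 -0.1151  0.089 ] dr [-2.08  4.35 88.39]
```

Emit:
{"method": "servo_tool", "body": {
  "targets": [
    {"offset": [0,0,0],"dr": [0,0,7]},
    {"offset": [0,0,0],"dr": [0,0,14]},
    {"offset": [0,0,0],"dr": [0,0,21]},
    {"offset": [0,0,0.01],"dr": [0,0,28]},
    {"offset": [0,-0.01,0.02],"dr": [0,0,35]},
    {"offset": [-0.01,-0.02,0.03],"dr": [0,0,42]},
    {"offset": [-0.02,-0.03,0.04],"dr": [0,0,49]},
    {"offset": [-0.03,-0.04,0.05],"dr": [0,0,56]},
    {"offset": [-0.045,-0.055,0.06],"dr": [0,0,63]},
    {"offset": [-0.06,-0.07,0.07],"dr": [-1,1,70]},
    {"offset": [-0.075,-0.085,0.08],"dr": [-1,2,77]},
    {"offset": [-0.09,-0.1,0.089],"dr": [-2,3,84]},
    {"offset": [-0.102,-0.115,0.089],"dr": [-2.1,4.3,88.4]},
    {"offset": [-0.102,-0.115,0.089],"dr": [-2.1,4.3,88.4]}
  ]
}}

```text
time_s: 4.4
position: [0.4626, -0.1402, 0.2216]
tcp_rot: [[0.643, 0.084, 0.761], [0.054, -0.997, 0.064], [0.764, -0.0, -0.645]]
force: [0.7, 0.1, -0.2]
opening: 1.005
grasp_force: 0.0
```

```bash
python3 -c "
from g import *
where()
go(pose(.25,.435),Rn);go(pose(.37,.435),Rn)"
```

```text
n,y,u [ 0.201  -0.1806  0.4581] world [ 0.4626 -0.1402  0.2216] q [-58.1  20.8 136.2  95.7  43.1 -59.4] F(n,y,u) [0.64 0.04 0.31]
t 4.4 offset [-0.0229 -0.0047  0.0491] dr [ 0.22  0.16 -0.19]
t 4.4 offset [-0.0225 -0.0051  0.1691] dr [ 0.22  0.16 -0.19]
```

Emit:
{"method": "servo_tool", "body": {
  "targets": [
    {"offset": [-0.012,-0.003,0.025],"dr": [0.2,0.2,-0.2]},
    {"offset": [-0.022,-0.005,0.05],"dr": [0.2,0.2,-0.2]},
    {"offset": [-0.0225,-0.005,0.07],"dr": [0.2,0.2,-0.2]},
    {"offset": [-0.0225,-0.005,0.09],"dr": [0.2,0.2,-0.2]},
    {"offset": [-0.0225,-0.005,0.105],"dr": [0.2,0.2,-0.2]},
    {"offset": [-0.0225,-0.005,0.105],"dr": [0.2,0.2,-0.2]}
  ]
}}

```text
time_s: 4.9
position: [0.5308, -0.1253, 0.1386]
tcp_rot: [[0.636, 0.099, 0.766], [0.069, -0.995, 0.072], [0.769, 0.007, -0.639]]
force: [-0.1, 0.1, 0.8]
opening: 1.003
grasp_force: 0.0
```

```bash
python3 -c "
from g import *
from rig import viewer
import cv2
where()
go(pose(.372,.435),Rn)
a=viewer.capture('scene')['color'][90:290,190:450];b=viewer.capture('top')['color'][90:290,190:450]
cv2.imwrite('pics/c.png',cv2.resize(np.hstack([a,b]),None,fx=1.5,fy=1.5)[:,:,::-1])"
```

```text
n,y,u [ 0.3074 -0.1718  0.439 ] world [ 0.5308 -0.1253  0.1386] q [-46.   37.8 132.7 121.5  44.8 -79.9] F(n,y,u) [-0.58  0.07  0.55]
t 4.9 offset [-0.0043  0.0044  0.0647] dr [-0.23 -0.27  0.69]
```

View pics/c.png

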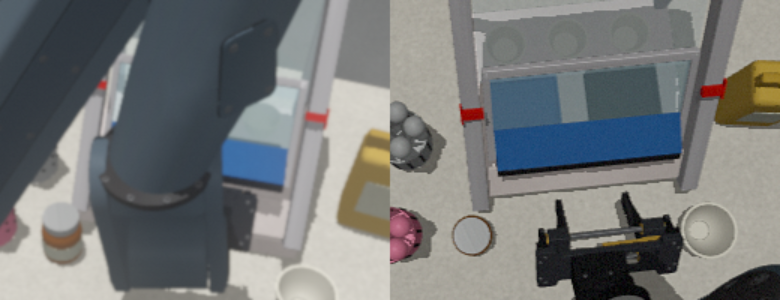

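The top view shows the fingertips in front of the case just below the lip, with the bowl and jar clear of them. Next I insert them under the lip.

Emit:
{"method": "servo_tool", "body": {
  "targets": [
    {"offset": [-0.006,0.002,0.015],"dr": [-0.2,-0.3,0.7]},
    {"offset": [-0.007,0.004,0.03],"dr": [-0.2,-0.3,0.7]},
    {"offset": [-0.007,0.004,0.042],"dr": [-0.2,-0.3,0.7]},
    {"offset": [-0.007,0.004,0.052],"dr": [-0.2,-0.3,0.7]},
    {"offset": [-0.007,0.004,0.06],"dr": [-0.2,-0.3,0.7]},
    {"offset": [-0.007,0.004,0.064],"dr": [-0.2,-0.3,0.7]},
    {"offset": [-0.007,0.004,0.064],"dr": [-0.2,-0.3,0.7]}
  ]
}}

```text
time_s: 5.58
position: [0.5734, -0.1262, 0.0925]
tcp_rot: [[0.642, 0.084, 0.762], [0.053, -0.996, 0.066], [0.764, -0.002, -0.645]]
force: [-0.7, 0.4, 0.9]
opening: 1.0
grasp_force: 0.0
```

```bash
python3 -c "
from g import *
where()
go(pose(.372,.450),Rn)"
```

```text
n,y,u [ 0.3695 -0.1765  0.4309] world [ 0.5734 -0.1262  0.0925] q [-40.7  44.6 127.5 128.9  44.6 -81.7] F(n,y,u) [-1.15  0.42  0.26]
t 5.5833 offset [ 0.0192 -0.0006  0.0026] dr [ 0.11  0.13 -0.25]
```

Emit:
{"method": "servo_tool", "body": {
  "targets": [
    {"offset": [0.004,0,0],"dr": [0,0,0]},
    {"offset": [0.008,0,0],"dr": [0,0,0]},
    {"offset": [0.012,0,0],"dr": [0,0,0]},
    {"offset": [0.015,0,0],"dr": [0,0,0]},
    {"offset": [0.018,0,0],"dr": [0,0,0]},
    {"offset": [0.021,0,0],"dr": [0,0,0]},
    {"offset": [0.024,0,0],"dr": [0,0,0]},
    {"offset": [0.027,0,0],"dr": [0,0,0]},
    {"offset": [0.03,0,0],"dr": [0,0,0]},
    {"offset": [0.033,0,0],"dr": [0,0,0]},
    {"offset": [0.036,0,0],"dr": [0,0,0]},
    {"offset": [0.039,0,0],"dr": [0,0,0]}
  ]
}}

```text
time_s: 6.58
position: [0.5978, -0.1243, 0.1224]
tcp_rot: [[0.643, 0.084, 0.761], [0.052, -0.996, 0.066], [0.764, -0.003, -0.646]]
force: [-4.6, -1.0, -1.4]
opening: 1.003
grasp_force: 1.9
```

```bash
python3 -c "
from g import *
where()"
```

```text
n,y,u [ 0.369  -0.1767  0.4695] world [ 0.5978 -0.1243  0.1224] q [-38.   39.6 123.9 124.1  38.9 -71.8] F(n,y,u) [-2.71 -0.63 -4.11]
```

Emit:
{"method": "servo_tool", "body": {
  "targets": [
    {"offset": [0.004,0,0],"dr": [0,0,0]},
    {"offset": [0.009,0,0],"dr": [0,0,0]},
    {"offset": [0.014,0,0],"dr": [0,0,0]},
    {"offset": [0.019,0,0],"dr": [0,0,0]},
    {"offset": [0.024,0,0],"dr": [0,0,0]},
    {"offset": [0.029,0,0],"dr": [0,0,0]},
    {"offset": [0.034,0,0],"dr": [0,0,0]},
    {"offset": [0.039,0,0],"dr": [0,0,0]},
    {"offset": [0.044,0,0],"dr": [0,0,0]},
    {"offset": [0.049,0,0],"dr": [0,0,0]},
    {"offset": [0.054,0,0],"dr": [0,0,0]},
    {"offset": [0.058,0,0],"dr": [0,0,0]},
    {"offset": [0.062,0,0],"dr": [0,0,0]},
    {"offset": [0.066,0,0],"dr": [0,0,0]},
    {"offset": [0.069,0,0],"dr": [0,0,0]},
    {"offset": [0.072,0,0],"dr": [0,0,0]},
    {"offset": [0.072,0,0],"dr": [0,0,0]},
    {"offset": [0.072,0,0],"dr": [0,0,0]}
  ]
}}

```text
time_s: 8.08
position: [0.645, -0.1203, 0.1782]
tcp_rot: [[0.641, 0.084, 0.763], [0.052, -0.996, 0.066], [0.766, -0.003, -0.643]]
force: [-1.9, 0.7, -0.6]
opening: 1.003
grasp_force: 0.7
```

```bash
python3 -c "
from g import *
from rig import viewer
import cv2,pickle
where()
d={k:viewer.capture(k) for k in ('scene','top')};pickle.dump(d,open('c.pkl','wb'))
a=d['top']['color'][100:250,220:420]
cv2.imwrite('pics/d.png',cv2.resize(a,None,fx=4,fy=4)[:,:,::-1])"
```

```text
n,y,u [ 0.3694 -0.177   0.5427] world [ 0.645  -0.1203  0.1782] q [-33.6  32.7 116.4 110.9  30.7 -50.9] F(n,y,u) [-1.04  0.91 -1.62]
```

View pics/d.png

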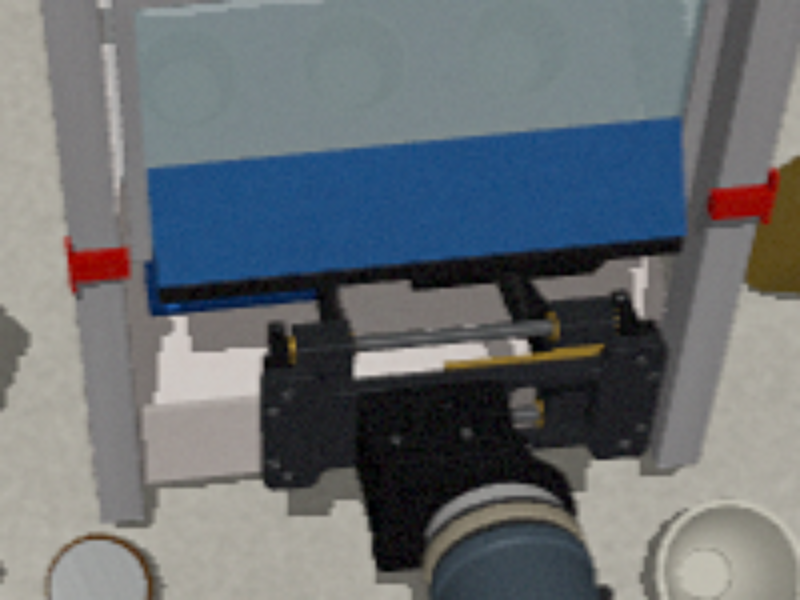

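The lip has risen: its outer edge runs from (159,287) to (683,238) in the crop, and the marker inner edges are at (129,264) and (710,204). I'll measure the remaining distance with the known n planes.

```bash
cat > k.py <<'E'
from h import *; import g
d=pickle.load(open("a.pkl","rb"));T=d["top"]
def up(c,p,N):
    o=-c["R"].T@c["t"];v=c["R"].T@np.linalg.inv(c["camera_matrix"])@np.r_[p,1.];X=o+v*(N-o@g.n)/(v@g.n);return np.round([X@g.y,X@g.u],4)
E
python3 - <<'E'
from k import *
f=lambda p,o:(np.array(p)+.5)/4-.5+np.array(o)
for nm,p,o,N in(("lip0L",(148,337),(225,120),.3505),("lip0R",(636,292),(225,120),.3505),("lipL",(159,287),(220,100),.3505),("lipR",(683,238),(220,100),.3505),
("botL",(160,301),(220,100),.3505),("botR",(681,250),(220,100),.3505),
("mL",(129,264),(220,100),.358),("mR",(710,204),(220,100),.358),("mLtop",(129,249),(220,100),.358),("mLbot",(129,280),(220,100),.358),("mRtop",(710,189),(220,100),.358),("mRbot",(710,219),(220,100),.358)):
    print(nm,up(T,f(p,o),N))
E
```

```text
lip0L [-0.0416  0.4719]
lip0R [-0.311   0.4699]
lipL [-0.0415  0.5649]
lipR [-0.3104  0.5639]
botL [-0.0416  0.5556]
botR [-0.3106  0.556 ]
mL [-0.0275  0.5757]
mR [-0.3242  0.5784]
mLtop [-0.0281  0.5854]
mLbot [-0.0268  0.5652]
mRtop [-0.3225  0.588 ]
mRbot [-0.326   0.5685]
```

```bash
python3 - <<'E'
from k import *
S=d["scene"]
f=lambda p,o:(np.array(p)+.5)/4-.5+np.array(o)
for nm,p,N in(("lipL",(118,298),.351),("lipR",(594,376),.351),("botL",(118,313),.351),("botR",(593,391),.351)):print(nm,up(S,f(p,(230,120)),N))
for nm,c in(("t",T),("s",S)):print(nm,-c["R"].T@c["t"])
# red mask u profile, scene & top, at columns near inner edge
for nm,c,cols in(("scene",S,[(252,259),(394,404)]),("top",T,[(240,251),(398,408)])):
    h=cv2.cvtColor(c["color"],cv2.COLOR_RGB2HSV);m=(((h[...,0]<6)|(h[...,0]>174))&(h[...,1]>130)&(h[...,2]>80))
    for a,b in cols:
        r,q=np.nonzero(m[130:185,a:b]);r+=130;q+=a
        out=[]
        for x in range(a,b):
            k=r[q==x]
            if len(k):out.append(np.r_[up(c,(x,k.max()+.5),.358)[1],up(c,(x,k.min()-.5),.358)[1]])
        print(nm,a,np.round(out,4).tolist())
E
```

```text
lipL [-0.0422  0.47  ]
lipR [-0.3109  0.4718]
botL [-0.0434  0.4614]
botR [-0.3118  0.4635]
t [0.4879636  0.02917081 1.03248448]
s [-0.11676372 -0.20720336  0.93132285]
scene 252 [[0.5726, 0.5816], [0.5729, 0.5819], [0.5733, 0.5823], [0.5714, 0.5826], [0.5717, 0.583], [0.5721, 0.5833], [0.5724, 0.5814]]
scene 394 [[0.5727, 0.5813], [0.573, 0.5837], [0.5733, 0.5841], [0.5737, 0.5823], [0.5719, 0.5826], [0.5722, 0.5829], [0.5725, 0.5833], [0.5729, 0.5836], [0.5732, 0.5839], [0.5735, 0.5842]]
top 240 [[0.5659, 0.5867], [0.5657, 0.5864], [0.5654, 0.5862], [0.5678, 0.586], [0.5675, 0.5857], [0.5673, 0.588], [0.567, 0.5878], [0.5668, 0.5875], [0.5665, 0.5873], [0.5663, 0.587], [0.566, 0.5868]]
top 398 [[0.568, 0.5888], [0.5677, 0.5885], [0.5675, 0.5883], [0.5672, 0.5881], [0.5669, 0.5878], [0.5667, 0.5876], [0.5664, 0.5873], [0.5662, 0.5871], [0.5686, 0.5868], [0.5683, 0.5891]]
```

Emit:
{"method": "servo_tool", "body": {
  "targets": [
    {"offset": [0.003,0,0],"dr": [0,0,0]},
    {"offset": [0.006,0,0],"dr": [0,0,0]},
    {"offset": [0.009,0,0],"dr": [0,0,0]},
    {"offset": [0.012,0,0],"dr": [0,0,0]},
    {"offset": [0.014,0,0],"dr": [0,0,0]},
    {"offset": [0.016,0,0],"dr": [0,0,0]},
    {"offset": [0.017,0,0],"dr": [0,0,0]},
    {"offset": [0.018,0,0],"dr": [0,0,0]},
    {"offset": [0.018,0,0],"dr": [0,0,0]},
    {"offset": [0.018,0,0],"dr": [0,0,0]}
  ]
}}

```text
time_s: 9.02
position: [0.6561, -0.1198, 0.1914]
tcp_rot: [[0.642, 0.083, 0.762], [0.052, -0.997, 0.065], [0.765, -0.003, -0.644]]
force: [0.1, 1.1, -3.6]
opening: 1.002
grasp_force: 1.4
```

Emit:
{"method": "servo_tool", "body": {
  "targets": [
    {"offset": [-0.005,0,0],"dr": [0,0,0]},
    {"offset": [-0.012,0,0],"dr": [0,0,0]},
    {"offset": [-0.02,0,0],"dr": [0,0,0]},
    {"offset": [-0.02,0,-0.02],"dr": [0,0,0]},
    {"offset": [-0.02,0,-0.05],"dr": [0,0,0]},
    {"offset": [-0.02,0,-0.08],"dr": [0,0,0]},
    {"offset": [-0.02,0,-0.1],"dr": [0,0,0]},
    {"offset": [-0.02,0,-0.1],"dr": [0,0,0]}
  ]
}}

```text
time_s: 9.68
position: [0.5663, -0.1278, 0.2438]
tcp_rot: [[0.639, 0.082, 0.765], [0.052, -0.997, 0.063], [0.768, -0.001, -0.641]]
force: [-0.3, -0.1, -0.1]
opening: 0.996
grasp_force: 0.0
```

```bash
python3 -c "
from g import *
from rig import viewer
import cv2,pickle
where()
d={k:viewer.capture(k) for k in ('scene','top')};pickle.dump(d,open('e.pkl','wb'))
a=d['top']['color'][100:250,220:420];b=d['scene']['color'][100:250,220:420]
cv2.imwrite('pics/e.png',cv2.resize(a,None,fx=4,fy=4)[:,:,::-1]);cv2.imwrite('pics/f.png',cv2.resize(b,None,fx=4,fy=4)[:,:,::-1])"
```

```text
n,y,u [ 0.2667 -0.1775  0.5422] world [ 0.5663 -0.1278  0.2438] q [-41.6  20.8 123.3  95.5  33.9 -40.5] F(n,y,u) [-0.14 -0.09 -0.27]
```

View pics/e.png

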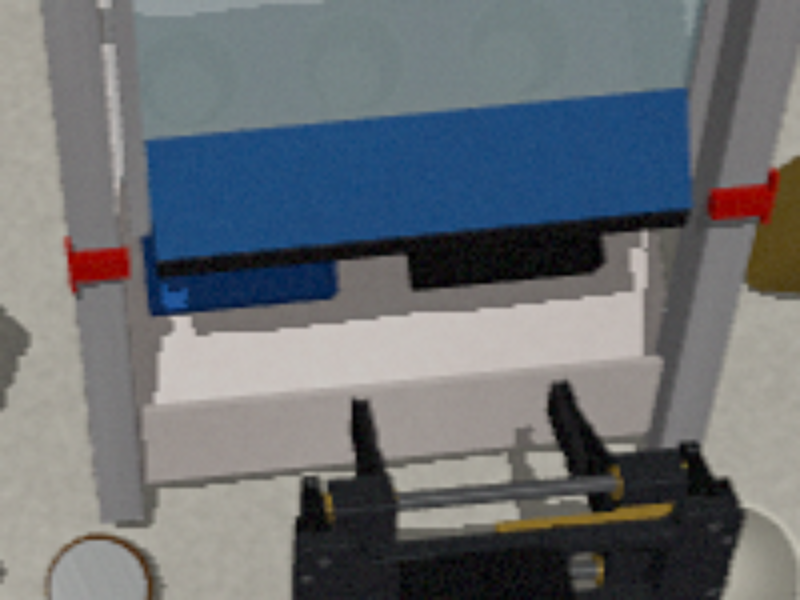

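View pics/f.png

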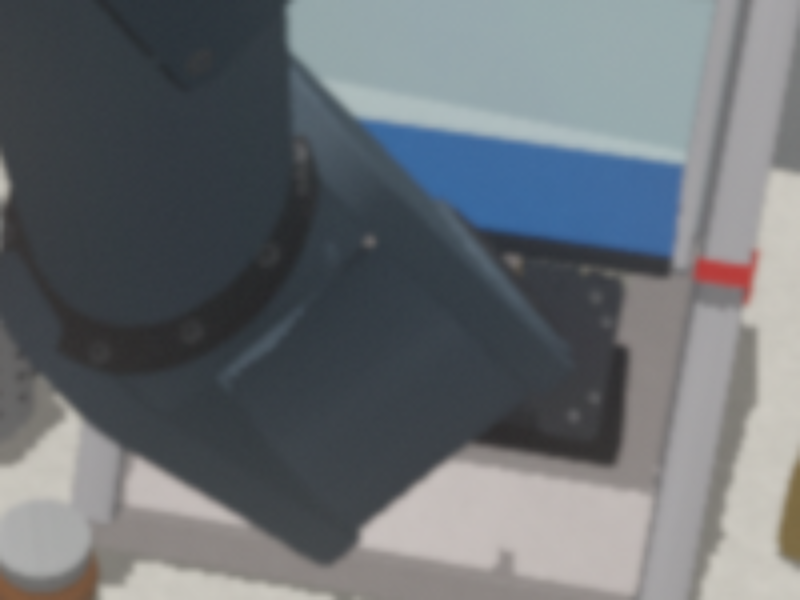

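```bash
python3 - <<'E'
from k import *
S=d["scene"]
f=lambda p:(np.array(p)+.5)/4-.5+np.array((220,100))
for nm,c,p,N in(("topL",T,(160,262),.3505),("topR",T,(690,212),.3505),("botL",T,(160,277),.3505),("botR",T,(688,225),.3505),("S top",S,(670,256),.351),("S bot",S,(670,274),.351),("S mtop",S,(695,260),.358),("S mbot",S,(695,285),.358)):print(nm,up(c,f(p),N))
E
```

```text
topL [-0.0429  0.5812]
topR [-0.3112  0.5805]
botL [-0.0424  0.5715]
botR [-0.3116  0.5722]
S top [-0.31    0.5833]
S bot [-0.3118  0.5737]
S mtop [-0.3242  0.5829]
S mbot [-0.3267  0.5695]
```

```bash
python3 -c "
from rig import ticket
print(ticket.hand_in())"
```

```text
the job is handed in; nothing more can be done
None
```

The window is up with its lip level with the red markers, within about 2 mm as measured in both camera views; the fingers are withdrawn and the job is handed in, though the hand-in gave no verdict.

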